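# Probe thermometer through the slot of a lidded batch pan

### The job

Press the steel pan's lid down by its knob until it is fully seated. Then pick up the probe thermometer and slip its thin stem, slanting, through the slot in the lid so that the tip is in the middle of the pan, about half-way down inside. Finish while still holding the thermometer still there in the gripper, with neither it nor the gripper touching the pan or lid, and leave the jar, the tin and the spoon where they are.

Things in the scene. Friction and masses are not known exactly. Their poses are not given: they have to be found in the camera images.
- pan: Rectangular steel pan with a lid, fixed to the table: 176 (x) x 162 (y) x 100 mm high, walls and floor 2 mm thick, empty. With the lid's edge bead it measures 186 x 172 mm. Origin: centre of its underside, on the table; z up; its +x side is the side on which the lid's slot lies.
- pan_mid (a point): Centre of the space inside the pan, 48 mm above the underside.
- lid (a joint): How far the flat 4 mm steel lid has been pushed straight down, in m: 0 = stands 10 mm proud of the rim, 0.010 = fully seated on the rim (hard stop). It sits tight: about 5 N of push moves it slowly, and it stays where it is left. When seated its top face is 104 mm above the table.
- knob_top (a point): Centre of the flat top of the black knob in the middle of the lid (36 mm across, top 26 mm above the lid's top face); moves with the lid.
- slot (a point): Centre of the narrow slot through the lid, at the lid's top face, 59 mm from the lid's middle toward the pan's +x. The slot is 38 mm long along the pan's x (from 40 to 78 mm from the middle) and 18 mm wide along the pan's y; moves with the lid.
- thermometer: White probe thermometer, 214 mm long, about 50 g, lying on the table. Its y axis runs along it toward the tip of the stem, z up as it lies; origin under the middle of its length, 6 mm below its long axis. Handle: 12 mm wide and 12 mm high, from y = -85 to -4 mm; round head 29 mm across, 12 mm thick, centred at y = -93 mm; stem 8 mm thick from y = -4 to the tip at +107 mm.
- probe_tip (a point): Tip of the thermometer's stem, on its long axis (y = +107 mm, z = 6 mm in the thermometer's frame).
- clip_jar: Bystander: clip-top glass jar, 78 x 63 x 81 mm; origin at the centre of its underside.
- balm_tin: Bystander: round metal balm tin, 74 mm across, 34 mm high; origin at the centre of its underside.
- spoon: Bystander: steel tablespoon, 195 x 40 x 9 mm, lying along its x; origin on the table below its middle.
Not all that is in view belongs to the job. There is more than one size of the pan; the job needs the larger.

How it is judged (in metres and radians):
On the way, in this order (a step that is already met when the one before it is completed fails the run):
1. the lid is pressed fully home, while the thermometer still lies on the table (value of joint lid above 0.0085 m and height (world z) of thermometer below 0.02 m), for 0.2 s.
2. the probe's tip has gone through the slot into the pan (horizontal distance between probe_tip and pan_mid below 0.06 m and z of probe_tip in the frame of pan between 0.005 and 0.09 m), for 0.1 s.
At the end, for the whole second after the job is handed in: The lid is within 1.5 mm of fully seated; the probe's tip is within 22 mm of the pan's middle seen from above and 20 to 75 mm above the pan's underside; the thermometer is held still by the fingers, and neither it nor the robot touches the pan or lid (value of joint lid above 0.0085 m and horizontal distance between probe_tip and pan_mid below 0.022 m and z of probe_tip in the frame of pan between 0.02 and 0.075 m and contact force between the fingers and thermometer above 1 N and contact force between thermometer and pan below 0.1 N and contact force between each of the arm, the fingers and pan below 0.3 N and linear speed of thermometer below 0.02 m/s); the arm keeps its last pose, push and grip.
It fails at once if a bystander was shifted by more than 30 mm (distance of any of clip_jar, balm_tin, spoon from where it was at the start of the episode above 0.03 m).
It also fails if it takes over 54 s, if anything falls off the work surface, if the arm or the gripper's body presses on something with over 40 N, if the wrist force passes 120 N, or if a joint passes its speed limit or range.

### The arm

A 6-joint arm with a two-finger parallel gripper is mounted at the origin on a cart in front of the work surface, level with it; the furniture and walls round the work are solid. World frame = base frame: x ahead of the robot, y to its left, z up, the work surface at z = 0. Lengths are in m, angles in degrees, forces in N, time in s.
With the tool pointing down it reaches from about 0.35 to 0.925 m from the base axis. Payload 6.4 kg.
Tool frame: the origin (TCP) lies midway between the tips of the shut fingers; the grasp point (between the pads) lies 19 mm behind it (bot.hold_point_z is the distance from the TCP to the grasp point, in m); z points along the fingers, y is the line along which they close (so a half turn about z gives the same grasp; the last joint's range is limited). The gripper opens to 94 mm and grips with 3 to 60 N. Pads are 16 mm wide; open, the fingers measure 119 mm over their backs; the gripper's body (75 mm by 177 mm) begins 78 mm behind the grasp point.
Start: joints at [61.243, 14.043, 89.255, -0, 76.702, -9.975], TCP at [0.209, 0.615, 0.205] pointing down, gripper open.
Joint ranges: [-179.41, 179.41], [-58.25, 129.5], [7.25, 145.43], [-54.29, 234.29], [11.92, 165.04], [-157.13, 157.13]. Speed limits (degrees/s): [147.25, 147.25, 180, 180, 180, 180].

### API

Orientations are given as a 3x3 rotation matrix whose columns are the frame's x, y, z axes.
In Python, from cell import bot gives the robot as it stands. The module is installed in compiled form; this text tells all that it offers.
- The arm moves only by the shell command python3 -m jog 'ROWS' [FORCE]. ROWS is JSON, one flat list of numbers, 7 for each row, row after row: the opening, from 0 (shut) to 1 (fully open), then the shift along the world's x, y, z in cm, then the turn, a rotation vector about the world's x, y, z in rad. A call has exactly 10 rows; each row shifts and turns the commanded pose from where the row before left it; what a row does not reach is not made up. A row lasts 1/10 s, in which the tool goes at most 50 mm and 8.59 degrees, less where a joint would pass 70% of its speed; a pose out of reach is approached as far as the arm can. A call is refused whole if a number of a shift passes 5 or a number of a turn 0.15, either way. A call with a gripper value outside its range is refused whole. The fingers move at their own pace and stop on an object; FORCE is the grip in N (left out, the last holds). Time passes only in rows, so rows that do not move let the fingers close, or fill a call up. It gives the time, the measured TCP pose, the force, the opening and the grip force at its end, in the units of the state.
- bot.get_obs(): the state, without advancing time (a new reading comes with each control period).
- bot.grab_frame(name): name is "scene" or "top" or "wrist"; returns (picture, depth): 400x640x3 uint8, red, green, blue; 400x640 float32, m along the optical axis (not along the pixel's ray), 0 where there is no reading.
- bot.camera_info(name): a dict with "fx", "fy", "cx", "cy" (pixels), "k1" (the pictures are not rectified: a ray, as slopes to the right and down, at radius r is drawn at 1 + k1 r^2 times it, then the intrinsics apply), "pose" (4x4, takes a point from camera to world coordinates); the wrist camera has in their place "mount" (4x4, takes a point from camera to tool coordinates, whose origin is the TCP and whose axes are the flange's). Camera axes: x right, y down, z forward; pixel columns grow to the right and rows downward; lengths in m; the calibration is good to about 2 mm. A picture is of the moment at which its call begins: read the wrist's pose just before it. camera_info takes no time and is no camera call.
- bot.finish_job(): hands the job in; it is judged then, once.
The state is a dict: "t": time; "qpos": joint angles; "qd": joint speeds; "tau": joint torques, N m; "tcp_pos": TCP position; "tcp_rot": TCP orientation; "ft_force": force on the tool from outside, world axes, zero at the start; "wrist_torque": the same for the moment, N m; "opening": finger opening in m; "grasp_force": force on a finger pad.
Only numpy, scipy, OpenCV 4.12 (cv2) and the standard library are available. Lean on these libraries where they do the work, as an engineer would, in place of code of your own. Each camera call takes 0.05 s, during which the arm holds its last target. There are 200 camera calls.

## Working session

There is one attempt and no reset: what is moved stays moved. The work goes in short steps, Python scripts to look and compute and a shell command to move; the robot and the scene stay as the last step left them, time stands still between calls to the robot, and variables do not carry over. Pictures are saved under pics/ and viewed, at most 12 in all, crops included, and the job is handed in when it is done.

```bash
mkdir -p pics; cat > h.py <<'E'
import numpy as np, cv2
from cell import bot
def info(n):
    c=bot.camera_info(n)
    if 'pose' in c: T=np.array(c['pose'])
    else:
        o=bot.get_obs(); W=np.eye(4); W[:3,:3]=o['tcp_rot']; W[:3,3]=o['tcp_pos']; T=W@np.array(c['mount'])
    return c,T
def grab(n,save=None):
    c,T=info(n); p,d=bot.grab_frame(n)
    if save: cv2.imwrite('pics/'+save,p[:,:,::-1])
    np.savez('/tmp/'+n+'.npz',p=p,d=d,T=T)
    return p,d,c,T
def slopes(c,uv):
    K=np.array([[c['fx'],0,c['cx']],[0,c['fy'],c['cy']],[0,0,1.]])
    return cv2.undistortPoints(np.array(uv,float).reshape(-1,1,2),K,np.array([c['k1'],0,0,0,0.])).reshape(-1,2)
def onplane(c,T,uv,z):
    s=slopes(c,uv); r=np.c_[s,np.ones(len(s))]@T[:3,:3].T
    return T[:3,3]+r*((z-T[2,3])/r[:,2])[:,None]
def cloud(c,T,d):
    v,u=np.mgrid[:d.shape[0],:d.shape[1]]
    s=slopes(c,np.c_[u.ravel(),v.ravel()]); P=np.c_[s,np.ones(len(s))]*d.ravel()[:,None]
    return (P@T[:3,:3].T+T[:3,3]).reshape(*d.shape,3)
E
python3 - <<'E'
from h import *
for n in ('top','scene'):
    p,d,c,T=grab(n,n+'0.png'); print(n,c['fx'],c['k1'],T.round(3).tolist())
print(bot.camera_info('wrist')); o=bot.get_obs(); print(o['t'],o['tcp_pos'],np.round(o['tcp_rot'],3).tolist(),o['opening'],bot.hold_point_z)
E
```

```text
top 468.04526103983136 -0.07452707832173042 [[0.006, -0.99, 0.142, 0.313], [-1.0, -0.008, -0.011, -0.012], [0.012, -0.142, -0.99, 1.415], [0.0, 0.0, 0.0, 1.0]]
scene 512.4565280534439 -0.07465359681146393 [[0.819, -0.382, 0.429, -0.103], [-0.574, -0.523, 0.63, -0.92], [-0.016, -0.762, -0.648, 1.029], [0.0, 0.0, 0.0, 1.0]]
{'fx': 282.6921213510992, 'fy': 282.6921213510992, 'cx': 315.5559530849975, 'cy': 200.29309307106956, 'k1': 0.0075335244422559166, 'mount': array([[ 7.46042504e-04, -9.63242619e-01, -2.68631903e-01,
         7.86558449e-02],
       [ 9.99999304e-01,  9.64164411e-04, -6.80046806e-04,
         1.71473531e-04],
       [ 9.14055388e-04, -2.68631209e-01,  9.63242668e-01,
        -1.78688804e-01],
       [ 0.00000000e+00,  0.00000000e+00,  0.00000000e+00,
         1.00000000e+00]])}
0.1 [0.20900109 0.61490587 0.20445827] [[-0.947, 0.322, -0.001], [0.322, 0.947, -0.002], [0.0, -0.002, -1.0]] 0.09397836420317247 0.0188
```

View pics/top0.png

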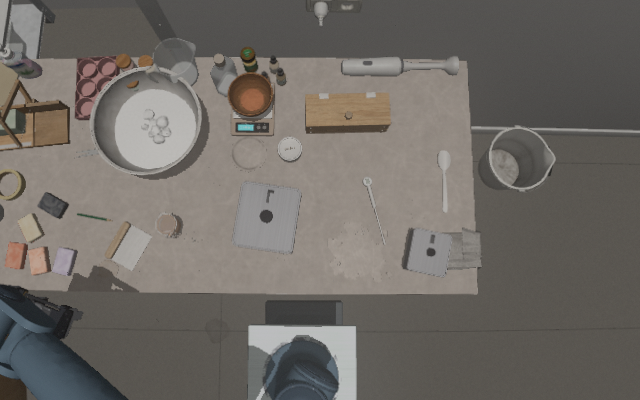

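View pics/scene0.png

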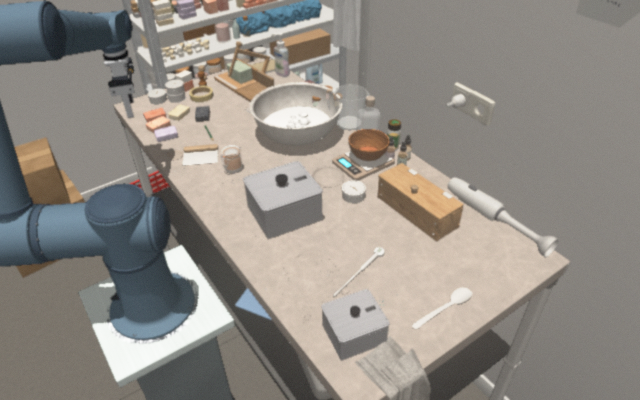

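Candidates in the top view:
- **Pans:** the large pan is at (267,217), with its knob at (266,215) and slot near (269,194). A smaller look-alike is at (429,252).
- **Thermometer:** its head is at (367,182) and its tip at (384,243). The spoon at (445,180) and the whisk or blender at (400,66) could be mistaken for it.
- **Bystanders:** tin at (289,149), jar at (167,225).

I choose the large pan and the white thermometer, then measure.

```bash
python3 - <<'E'
from h import *
z=np.load('/tmp/top.npz'); p,d,T=z['p'],z['d'],z['T']; c=bot.camera_info('top')
X=cloud(c,T,d); hsv=cv2.cvtColor(p,cv2.COLOR_RGB2HSV)
# pan lid: by height inside ROI
R=np.zeros(d.shape,bool); R[165:275,215:320]=1
m=R&(X[...,2]>.095)&(X[...,2]<.125)
n,l,s,ce=cv2.connectedComponentsWithStats(m.astype('uint8')); k=1+s[1:,4].argmax(); m=l==k
print('lid z',np.median(X[m][:,2]),m.sum())
cn=max(cv2.findContours(m.astype('uint8'),cv2.RETR_EXTERNAL,cv2.CHAIN_APPROX_NONE)[0],key=len)[:,0]
W=onplane(c,T,cn,.112)[:,:2]; print('lid rect',cv2.minAreaRect((W*1000).astype('float32')))
kn=(R&(p.max(2)<60)); n,l,s,ce=cv2.connectedComponentsWithStats(kn.astype('uint8'))
for i in range(1,n):
  if s[i,4]>8:
    kz=.14 if s[i,4]>80 else .114
    print('dark',ce[i],s[i],onplane(c,T,[ce[i]],kz))
# thermometer
R[:]=0; R[172:250,355:392]=1
th=R&(hsv[...,2]>185)&(hsv[...,1]<40)
n,l,s,ce=cv2.connectedComponentsWithStats(th.astype('uint8'))
for i in range(1,n):
  if s[i,4]>5: print('th',s[i],ce[i])
k=1+s[1:,4].argmax(); v,u=np.nonzero(th&(R)); P=onplane(c,T,np.c_[u,v],.008)
q=P[:,:2]; mu=q.mean(0); a=np.linalg.svd(q-mu)[2][0]; t=(q-mu)@a; print('axis',a,mu,t.min(),t.max(),mu+a*t.min(),mu+a*t.max())
for nm,(u,v) in dict(tin=(289,149),jar=(167,225),spoon=(445,180),small=(429,252)).items(): print(nm,X[v,u])
big=np.hstack([cv2.resize(p[170:270,217:317],(400,400),interpolation=cv2.INTER_CUBIC),cv2.resize(p[165:265,325:425],(400,400),interpolation=cv2.INTER_CUBIC)])
cv2.imwrite('pics/crop1.png',big[:,:,::-1])
E
```

```text
lid z 0.1126068270148779 3809
lid rect ((456.24322509765625, 102.46407318115234), (172.15435791015625, 186.07427978515625), 82.03146362304688)Traceback (most recent call last):
  File "<stdin>", line 22, in <module>
ValueError: attempt to get argmax of an empty sequence
```

```bash
python3 - <<'E'
from h import *
z=np.load('/tmp/top.npz'); p,d,T=z['p'],z['d'],z['T']; c=bot.camera_info('top')
X=cloud(c,T,d); g=p.max(2)
R=np.zeros(d.shape,bool); R[184:250,238:298]=1
print('knob px',p[215,266],'slot',p[195,269],'th',p[183,367],p[200,370],p[230,380],'table',p[200,350])
kn=(R&(g<85)); n,l,s,ce=cv2.connectedComponentsWithStats(kn.astype('uint8'))
for i in range(1,n):
  if s[i,4]>8:
    print('dark',ce[i],s[i],onplane(c,T,[ce[i]],.14),onplane(c,T,[ce[i]],.114))
R[:]=0; R[172:252,355:392]=1
L=p.astype(int).sum(2)/3; bg=cv2.medianBlur(L.astype('uint8'),31)
th=R&((L-bg)>25)
n,l,s,ce=cv2.connectedComponentsWithStats(th.astype('uint8'))
for i in range(1,n):
  if s[i,4]>5: print('th',s[i],ce[i])
k=1+s[1:,4].argmax(); v,u=np.nonzero(l==k); P=onplane(c,T,np.c_[u,v],.008)
q=P[:,:2]; mu=q.mean(0); a=np.linalg.svd(q-mu)[2][0]; t=(q-mu)@a; print('axis',a,mu,t.min(),t.max(),mu+a*t.min(),mu+a*t.max())
for nm,(u,v) in dict(tin=(289,149),jar=(167,225),spoon=(445,180),small=(429,252)).items(): print(nm,X[v,u])
big=np.hstack([cv2.resize(p[170:270,217:317],(400,400),interpolation=cv2.INTER_CUBIC),cv2.resize(p[165:265,325:425],(400,400),interpolation=cv2.INTER_CUBIC)])
cv2.imwrite('pics/crop1.png',big[:,:,::-1])
E
```

```text
knob px [65 63 62] slot [89 87 86] th [155 156 150] [109 102  97] [129 125 120] table [149 140 133]
dark [270.07692308 190.92307692] [268 190   6   3  13] [[0.5258929  0.09106577 0.14      ]] [[0.53024264 0.09317498 0.114     ]]
dark [266.00806452 215.85483871] [260 210  13  13 124] [[0.45658076 0.1009077  0.14      ]] [[0.459517   0.10321762 0.114     ]]
th [364 178   8   8  25] [367.36 181.64]
th [369 187   2   6   6] [369.5 189.5]
axis [ 0.22669976 -0.97396469] [ 0.57921942 -0.19538202] -0.011086734871842165 0.012145882920838227 [ 0.57670606 -0.18458393] [ 0.58197289 -0.20721168]
tin [0.67197051 0.04470166 0.03769338]
jar [0.43476923 0.39132713 0.07775318]
spoon [ 0.58720583 -0.43716185  0.00531147]
small [ 0.36213219 -0.35827669  0.09119077]
```

View pics/crop1.png

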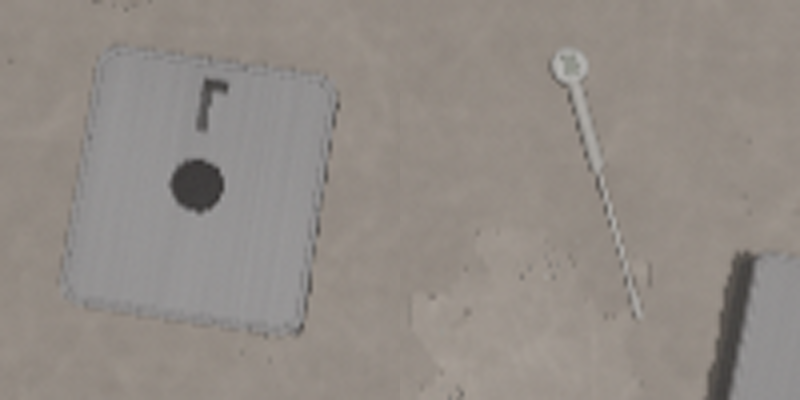

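The left crop shows the large pan, with the knob at (197,185) and the slot around (213,105), which is about 59 mm from the knob toward world +x. The right crop shows the thermometer, with its head at (569,65) and tip at (640,318). The lid rectangle measures 172 x 186 mm, so this is the larger pan.

```bash
python3 - <<'E'
from h import *
z=np.load('/tmp/top.npz'); T=z['T']; c=bot.camera_info('top')
h=onplane(c,T,[(367.2,181.4)],.012)[0]; t=onplane(c,T,[(384.8,244.3)],.008)[0]
a=(t-h)[:2]; L=np.linalg.norm(a); a/=L; print(h,t,'len head-centre..tip',L,'(200)',a,np.degrees(np.arctan2(a[1],a[0])))
print('grip y=-60', h[:2]+a*.033)
E
python3 -m jog '[0,2,-4.2,0,0,0,0, 0,2,-4.2,0,0,0,0.1, 0,2,-4.2,0,0,0,0.1, 0,2,-4.2,0,0,0,0.1, 0,2,-4.2,0,0,0,0.1, 0,2,-4.2,0,0,0,0.1, 0,2,-4.2,0,0,0,0, 0,2,-4.2,0,0,0,0, 0,2,-4.2,0,0,0,0, 0,2,-4.2,0,0,0,0]'
```

```text
[ 0.57919872 -0.19437696  0.012     ] [ 0.38791479 -0.24613001  0.008     ] len head-centre..tip 0.19816134263254456 (200) [-0.96529384 -0.26116625] -164.86072562146546
grip y=-60 [ 0.54734402 -0.20299545]
t: 1.1
tcp_pos: [0.4094, 0.1936, 0.2052]
tcp_rot: [[-0.985, -0.171, 0.0], [-0.171, 0.985, 0.0], [-0.0, 0.0, -1.0]]
ft_force: [1.5, 0.4, -0.6]
opening: 0.0173
grasp_force: 0.0
```

```bash
python3 -m jog '[0,2,-4,0,0,0,0, 0,2,-4,0,0,0,0, 0,0.7,-1.2,-2,0,0,0, 0,0,0,-3,0,0,0, 0,0,0,-0.5,0,0,0, 0,0,0,-0.3,0,0,0, 0,0,0,-0.3,0,0,0, 0,0,0,-0.2,0,0,0, 0,0,0,-0.2,0,0,0, 0,0,0,-0.1,0,0,0]'; python3 -c "
from h import *
p,d,c,T=grab('wrist','w1.png')"
```

```text
t: 2.1
tcp_pos: [0.4565, 0.1036, 0.1399]
tcp_rot: [[-0.985, -0.172, 0.001], [-0.172, 0.985, -0.0], [-0.001, -0.0, -1.0]]
ft_force: [-0.1, -0.9, -0.3]
opening: 0.0003
grasp_force: 0.0
```

View pics/w1.png

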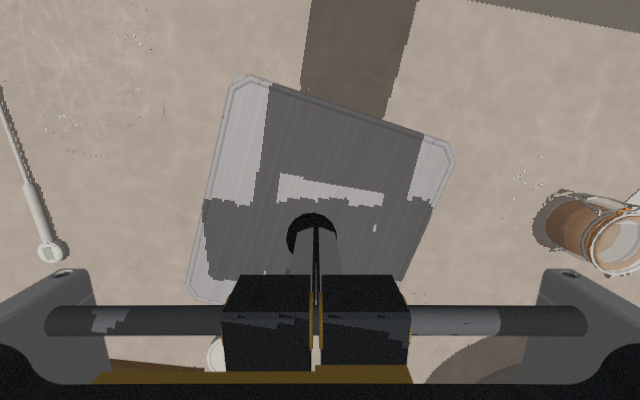

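The wrist view shows the shut fingertips over the knob at (312,232), about centred. Pressing down gently.

```bash
python3 -m jog '[0,0,0,-0.15,0,0,0, 0,0,0,-0.15,0,0,0, 0,0,0,-0.15,0,0,0, 0,0,0,-0.1,0,0,0, 0,0,0,-0.1,0,0,0, 0,0,0,-0.1,0,0,0, 0,0,0,-0.1,0,0,0, 0,0,0,-0.1,0,0,0, 0,0,0,-0.05,0,0,0, 0,0,0,0,0,0,0]'
```

```text
t: 3.15
tcp_pos: [0.4565, 0.1034, 0.1302]
tcp_rot: [[-0.985, -0.171, 0.0], [-0.171, 0.985, 0.0], [-0.0, -0.0, -1.0]]
ft_force: [-3.1, 0.1, 8.9]
opening: 0.0003
grasp_force: 4.5
```

```bash
python3 -m jog '[0,0,0,-0.1,0,0,0, 0,0,0,-0.05,0,0,0, 0,0,0,-0.05,0,0,0, 0,0,0,0,0,0,0, 0,0,0,0,0,0,0, 0,0,0,0,0,0,0, 0,0,0,0,0,0,0, 0,0,0,0,0,0,0, 0,0,0,0,0,0,0, 0,0,0,0,0,0,0]'
```

```text
t: 4.15
tcp_pos: [0.4566, 0.1035, 0.13]
tcp_rot: [[-0.985, -0.172, -0.001], [-0.172, 0.985, -0.0], [0.001, -0.0, -1.0]]
ft_force: [-9.0, 0.7, 21.3]
opening: 0.0006
grasp_force: 10.5
```

The hard stop came at z = 0.130, as it should, with 21 N, so the lid is seated. Next I go above the thermometer handle.

```bash
python3 -m jog '[0,0,0,3,0,0,0, 0,0,0,4,0,0,0, 0.5,1,-4,1,0,0,0, 0.5,1,-4,0,0,0,0, 0.5,1,-4,0,0,0,0.09, 0.5,1,-4,0,0,0,0, 0.5,1,-4,0,0,0,0, 0.5,1,-4,0,0,0,0, 0.5,1,-4,-2,0,0,0, 0.5,1,-2.7,-2,0,0,0]'; python3 - <<'E'
from h import *
p,d,c,T=grab('wrist','w2.png')
E
```

```text
t: 5.15
tcp_pos: [0.5365, -0.2064, 0.1665]
tcp_rot: [[-0.966, -0.257, 0.001], [-0.257, 0.966, -0.001], [-0.0, -0.001, -1.0]]
ft_force: [0.2, -0.4, 0.6]
opening: 0.0469
grasp_force: 0.0
```

View pics/w2.png

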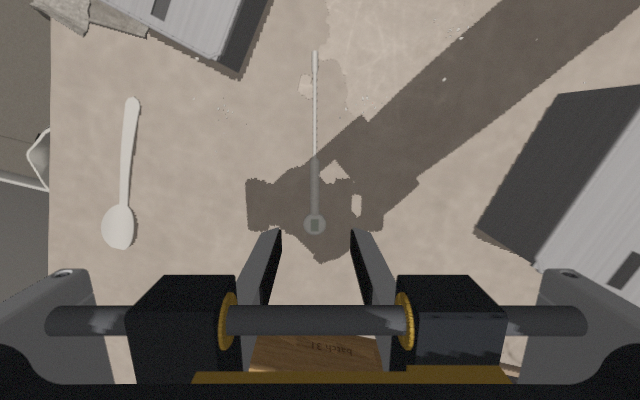

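The wrist view shows the thermometer straight ahead, with its head at (314,224) and tip at (315,50), nicely between the fingers.

```bash
python3 - <<'E'
from h import *
z=np.load('/tmp/wrist.npz'); p,T=z['p'],z['T']; c=bot.camera_info('wrist')
h=onplane(c,T,[(314.5,224.5)],.012)[0]; t=onplane(c,T,[(315.2,50.5)],.008)[0]
a=(t-h)[:2]; L=np.linalg.norm(a); a/=L; print(h,t,L,a,np.degrees(np.arctan2(a[1],a[0])), 'grip y=-60',h[:2]+a*.033)
o=bot.get_obs(); print(o['tcp_pos'],np.round(o['qpos'],2),o['tcp_rot'])
E
```

```text
[ 0.58107856 -0.19584464  0.012     ] [ 0.38971221 -0.24601136  0.008     ] 0.19783270723561105 [-0.96731401 -0.25358155] -165.3104485569488 grip y=-60 [ 0.5491572  -0.20421283]
[ 0.53524182 -0.20806054  0.16212993] [-3.2500e+01  6.6200e+00  1.0245e+02 -1.0000e-01  7.1170e+01 -1.3727e+02] [[-9.66820782e-01 -2.55418527e-01 -4.35339563e-03]
 [-2.55424160e-01  9.66828779e-01  7.81785547e-04]
 [ 4.00930566e-03  1.86780893e-03 -9.99990218e-01]]
```

```bash
python3 -m jog '[0.5,0.6,0,-2,-0.022,0.085,0, 0.5,0.6,0,-2,-0.022,0.085,0, 0.5,0,0,-2,0,0,0, 0.5,0,0,-2,0,0,0, 0.5,0,0,-2,0,0,0, 0.5,0,0,-2,0,0,0, 0.5,0,0,0,0,0,0, 0.5,0,0,0,0,0,0, 0.5,0,0,0,0,0,0, 0.5,0,0,0,0,0,0]'; python3 - <<'E'
from h import *
p,d,c,T=grab('wrist','w3.png'); print(T.round(4).tolist())
L=p.astype(int).sum(2)/3; print(L[:,315][::10].round())
E
```

```text
t: 6.2
tcp_pos: [0.5491, -0.204, 0.0487]
tcp_rot: [[-0.951, -0.259, -0.167], [-0.255, 0.966, -0.045], [0.173, -0.0, -0.985]]
ft_force: [-0.1, 0.1, 0.1]
opening: 0.047
grasp_force: 0.0
[[-0.2598, 0.961, 0.0942, 0.5043], [0.9656, 0.2587, 0.0243, -0.2156], [-0.001, 0.0973, -0.9953, 0.2382], [0.0, 0.0, 0.0, 1.0]]
[164. 165. 191. 191. 192. 188. 187. 186. 189. 194. 194. 197. 194. 197.
 194. 194. 194. 190. 195. 192. 197. 195. 120. 115. 118. 117. 122.  94.
 115.  91.  94.  43.  55.  53.  90.  92.  91. 167.  57.  16.]
```

View pics/w3.png

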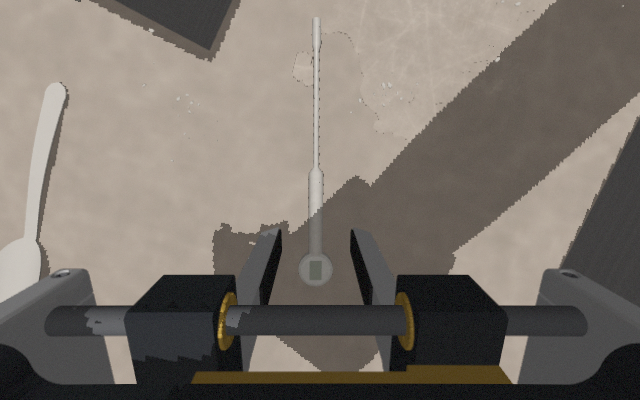

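The handle runs from (315,168) to the head at (315,269), centred between the fingers. The TCP is where I wanted it, so I descend and close.

```bash
python3 - <<'E'
from h import *
z=np.load('/tmp/wrist.npz'); T=z['T']; c=bot.camera_info('wrist')
print(onplane(c,T,[(315.5,269),(315.2,168),(316.5,17)],.01))
E
python3 -m jog '[0.5,0,0,-1.5,0,0,0, 0.5,0,0,-1.5,0,0,0, 0.5,0,0,-0.8,0,0,0, 0.5,0,0,-0.4,0,0,0, 0.5,0,0,0,0,0,0, 0,0,0,0,0,0,0, 0,0,0,0,0,0,0, 0,0,0,0,0,0,0, 0,0,0,0,0,0,0, 0,0,0,0,0,0,0]' 30
```

```text
[[ 0.58126442 -0.19515868  0.01      ]
 [ 0.50082048 -0.21705278  0.01      ]
 [ 0.39042582 -0.24571938  0.01      ]]
t: 7.25
tcp_pos: [0.5484, -0.2037, 0.0057]
tcp_rot: [[-0.951, -0.259, -0.169], [-0.255, 0.966, -0.044], [0.174, 0.001, -0.985]]
ft_force: [-0.5, 0.3, 0.6]
opening: 0.0109
grasp_force: 30.2
```

Gripped: opening 10.9 mm at 30 N. Now I lift, yaw −0.4 rad, and start pitching the tip down.

```bash
python3 -m jog '[0,0,0,2,0,0,0, 0,0,0,4,0,0,0, 0,0,0,4,0,0,-0.1, 0,1,0,3,0,0,-0.1, 0,1,1,3,0,0,-0.1, 0,1,2,3,0,0,-0.096, 0,1,3,2,-0.0145,-0.104,0, 0,1,3,0,-0.0145,-0.104,0, 0,1,3,0,-0.0145,-0.104,0, 0,1,3,0,-0.0145,-0.104,0]'
```

```text
t: 8.25
tcp_pos: [0.6187, -0.0526, 0.2163]
tcp_rot: [[-0.96, 0.134, 0.245], [0.129, 0.991, -0.033], [-0.247, -0.0, -0.969]]
ft_force: [0.1, -0.3, -0.3]
opening: 0.0106
grasp_force: 30.0
```

```bash
python3 -m jog '[0,1,3,0,-0.0145,-0.104,0, 0,1,2,0,-0.0145,-0.104,0, 0,0,0,0,0,0,0, 0,0,0,0,0,0,0, 0,0,0,0,0,0,0, 0,0,0,0,0,0,0, 0,0,0,0,0,0,0, 0,0,0,0,0,0,0, 0,0,0,0,0,0,0, 0,0,0,0,0,0,0]'; python3 - <<'E'
from h import *
p,d,c,T=grab('wrist','w4.png')
p,d,c,T=grab('top','t4.png'); p,d,c,T=grab('scene','s4.png')
o=bot.get_obs(); print(np.round(o['qpos'],1))
E
```

```text
t: 9.25
tcp_pos: [0.6383, -0.0038, 0.2154]
tcp_rot: [[-0.891, 0.134, 0.435], [0.119, 0.991, -0.06], [-0.439, -0.002, -0.899]]
ft_force: [1.0, 0.1, -0.6]
opening: 0.0103
grasp_force: 30.0
[-11.1  -3.  109.6   2.   47.5 -94.5]
```

View pics/w4.png

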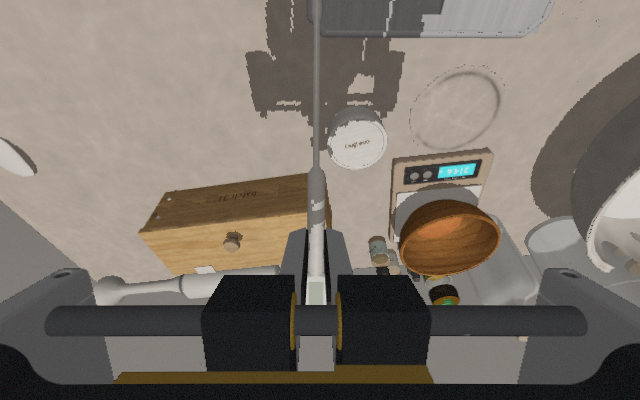

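The stem leaves the gripper at (316,168) straight up the picture, out of view at (317,0). I'll predict its tip from the grasp and check it in the top and scene views.

```bash
cat >> h.py <<'E'
def proj(c,T,P):
    q=(np.atleast_2d(P)-T[:3,3])@T[:3,:3]; s=q[:,:2]/q[:,2:]; s=s*(1+c['k1']*(s**2).sum(1))[:,None]
    return s*[c['fx'],c['fy']]+[c['cx'],c['cy']]
R0=np.array([[-0.951,-0.259,-0.169],[-0.255,0.966,-0.044],[0.174,0.001,-0.985]]); p0=np.array([.5484,-.2037,.0057])
A0=np.array([-.967,-.2536,0]); A0/=np.linalg.norm(A0); head=np.array([.5812,-.1953,.006])
tipT=R0.T@(head+.2*A0-p0); headT=R0.T@(head-p0)   # in tool frame
E
python3 - <<'E'
from h import *
o=bot.get_obs(); R,P=np.array(o['tcp_rot']),np.array(o['tcp_pos'])
tip=P+R@tipT; hd=P+R@headT; print(tip,hd,tipT,headT)
out=[]
for n in('top','scene'):
    z=np.load(f'/tmp/{n}.npz'); p=z['p'].copy(); c=bot.camera_info(n); uv=proj(c,z['T'],[tip,hd,(tip+hd)/2]); print(n,uv.round(1))
    u,v=(uv[:2].mean(0)).astype(int); x0,y0=u-50,v-50; print('crop origin',x0,y0)
    out.append(cv2.resize(p[y0:y0+100,x0:x0+100],(400,400),interpolation=cv2.INTER_CUBIC))
cv2.imwrite('pics/crop4.png',np.hstack(out)[:,:,::-1])
E
```

```text
[0.50512313 0.01491082 0.11783242] [ 0.66515668 -0.00758252  0.23564693] [0.16363329 0.00071491 0.02871843] [-0.0332826 -0.0003805 -0.0062083]
top [[297.7 199.8]
 [306.2 132.4]
 [301.8 167.3]]
crop origin 251 116
scene [[310.9 190.6]
 [362.  140.3]
 [336.3 165.6]]
crop origin 286 115
```

View pics/crop4.png

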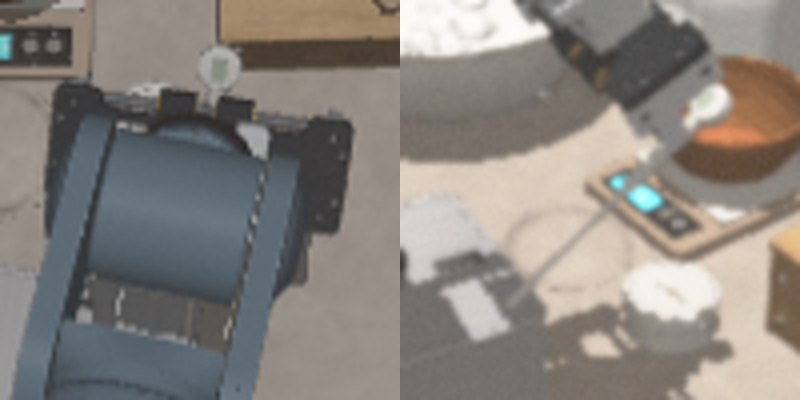

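```bash
cat >> h.py <<'E'
C=np.array([.4563,.1025,0]); yaw=np.radians(-7.97); Rp=cv2.Rodrigues(np.array([0,0,yaw]))[0]
def topan(P): return (np.atleast_2d(P)-C)@Rp
E
python3 - <<'E'
from h import *
z=np.load('/tmp/top.npz'); c=bot.camera_info('top')
print('slot seen',onplane(c,z['T'],[(270.,195.9)],.114),'expected',C+Rp@[.059,0,0])
z=np.load('/tmp/wrist.npz'); c=bot.camera_info('wrist'); M=np.array(c['mount'])
f=np.linspace(0,1,11)[:,None]; P=headT+f*(tipT-headT); print(proj(c,M,P).round(1)[:7].tolist())
L=z['p'].astype(int).sum(2)/3
for r in(5,40,80,120,150): print(r,L[r,308:327].round().astype(int))
o=bot.get_obs(); R,P=np.array(o['tcp_rot']),np.array(o['tcp_pos'])
for dp in(0,.026):   # extra in-hand droop about tool y
    tt=cv2.Rodrigues(np.array([0,-dp,0]))[0]@tipT
    tip=P+R@tt; ax=R@tt-R@headT*0; print(dp,'tip pan',topan(tip)*1000,'axis pan',(R@(tt-cv2.Rodrigues(np.array([0,-dp,0]))[0]@headT))@Rp/.2)
E
```

```text
slot seen [[0.51605367 0.0931194  0.114     ]] expected [0.51473011 0.09431938 0.        ]
[[314.6, 289.0], [314.8, 260.9], [314.9, 232.3], [315.1, 203.1], [315.3, 173.3], [315.5, 142.9], [315.7, 111.8]]
5 [ 83  85  88  91 104 110 112 116 126 123 116 112 107  97  82  87  85  88
  90]
40 [ 84  85  85  86  88  94 110 115 127 117 111 106  93  90  88  88  88  86
  90]
80 [ 91  91  88  89  93 103 113 120 126 120 111  97  90  89  88  89  87  87
  90]
120 [150  90  87  87  87 103 113 122 121 116 107  96  91  87  88  89  89  90
  88]
150 [161 160 161 163 163 113 114 119 120 114 106 104 113 114 115 117 162 165
 164]Traceback (most recent call last):
  File "<stdin>", line 10, in <module>
cv2.error: OpenCV(4.12.0) /io/opencv/modules/calib3d/src/calibration_base.cpp:151: error: (-210:Unsupported format or combination of formats) The matrices must have 32f or 64f data type in function 'Rodrigues'
```

```bash
python3 - <<'E'
from h import *
o=bot.get_obs(); R,P=np.array(o['tcp_rot']),np.array(o['tcp_pos'])
for dp in(0,.026):
    D=cv2.Rodrigues(np.array([0,-dp,0.]))[0]
    tip=P+R@D@tipT; ax=R@D@(tipT-headT)/.2; print(dp,'tip world',tip,'pan',topan(tip)*1000,'axis pan',ax@Rp)
    c,T=info('scene'); print(proj(c,T,[tip,P+R@D@headT]).round(1))
E
```

```text
0 tip world [0.50512313 0.01491082 0.11783242] pan [[ 60.49618212 -79.97358931 117.83241525]] axis pan [-8.08032758e-01  4.33435198e-04 -5.89072555e-01]
[[310.9 190.6]
 [362.  140.3]]
0.026 tip world [0.50768276 0.0145609  0.11437079] pan [[ 63.07960395 -79.96522503 114.37079462]] axis pan [-7.92445745e-01  4.84014988e-04 -6.09879585e-01]
[[311.7 191.3]
 [361.8 140.1]]
```

```bash
python3 -m jog '[0,0.5,0,1,0,0,0, 0,0.7,1,1,0,0,0, 0,0.5,2,0,0,0,0, 0,0.5,2,0,0,0,0, 0,0.5,2,0,0,0,0, 0,0.5,0.6,-0.4,0,0,0, 0,0,0,-1,0,0,0, 0,0,0,0,0,0,0, 0,0,0,0,0,0,0, 0,0,0,0,0,0,0]'; python3 - <<'E'
from h import *
o=bot.get_obs(); R,P=np.array(o['tcp_rot']),np.array(o['tcp_pos']); D=cv2.Rodrigues(np.array([0,-.013,0.]))[0]
tip=P+R@D@tipT; ax=R@D@(tipT-headT)/.2; print('tip pan',topan(tip)*1000,ax@Rp,np.round(o['qpos'],1))
p,d,c,T=grab('scene'); uv=proj(c,T,[tip,C+Rp@[.040,0,.104],C+Rp@[.078,0,.104],C+Rp@[0,0,.130]]); print(uv.round(1))
u,v=uv[0].astype(int); x0,y0=u-50,v-37; print(x0,y0)
b=cv2.resize(p[y0:y0+75,x0:x0+100],(800,600),interpolation=cv2.INTER_CUBIC)
cv2.imwrite('pics/crop5.png',b[:,:,::-1])
E
```

```text
t: 10.4
tcp_pos: [0.6703, 0.0716, 0.2215]
tcp_rot: [[-0.89, 0.134, 0.435], [0.12, 0.991, -0.06], [-0.439, -0.002, -0.898]]
ft_force: [0.0, 0.7, -0.1]
opening: 0.0098
grasp_force: 30.0
tip pan [[ 83.06441359  -0.89089445 122.15804325]] [-0.80021352  0.00117258 -0.59965036] [ -2.5   2.1 103.8  -3.2  48.2 -83.2]
[[305.8 172.1]
 [292.6 181.1]
 [304.3 177.3]
 [279.4 178.1]]
255 135
```

View pics/crop5.png

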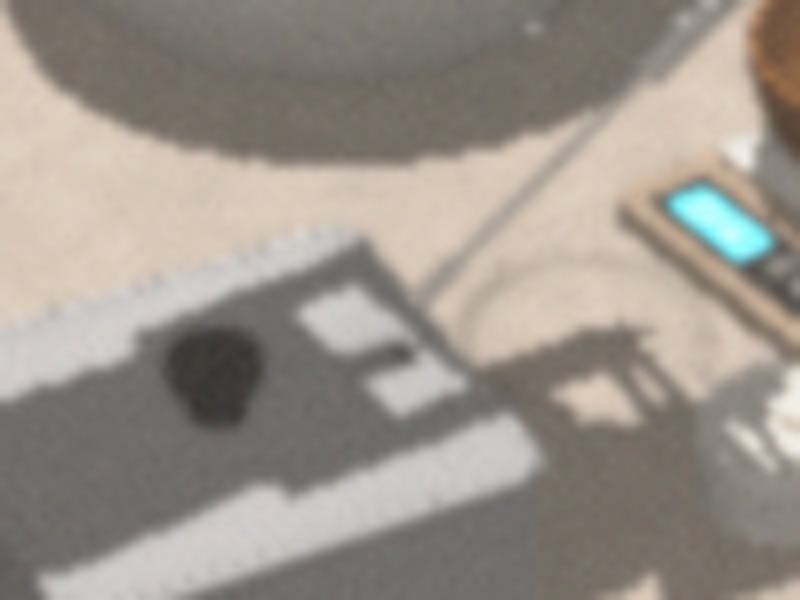

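The tip is at (425,300), at the slot's far end and on its line. The slot crosses the bright patch at (345,370)–(418,348) and the knob is at (213,370). Tip and slot agree to about 2 mm, so I insert the first 4 cm along the axis and watch the force.

```bash
python3 -m jog '[0,-0.8,0.11,-0.6,0,0,0, 0,-0.8,0.11,-0.6,0,0,0, 0,-0.8,0.11,-0.6,0,0,0, 0,-0.8,0.11,-0.6,0,0,0, 0,0,0,0,0,0,0, 0,0,0,0,0,0,0, 0,0,0,0,0,0,0, 0,0,0,0,0,0,0, 0,0,0,0,0,0,0, 0,0,0,0,0,0,0]'; python3 - <<'E'
from h import *
o=bot.get_obs(); R,P=np.array(o['tcp_rot']),np.array(o['tcp_pos']); D=cv2.Rodrigues(np.array([0,-.013,0.]))[0]
tip=P+R@D@tipT; ax=R@D@(tipT-headT)/.2; print('tip pan',topan(tip)*1000,ax@Rp)
p,d,c,T=grab('scene'); x0,y0=255,135
b=cv2.resize(p[150:200,265:331],(792,600),interpolation=cv2.INTER_CUBIC)
cv2.imwrite('pics/crop6.png',b[:,:,::-1])
E
```

```text
t: 11.45
tcp_pos: [0.6385, 0.0768, 0.1976]
tcp_rot: [[-0.89, 0.134, 0.435], [0.119, 0.991, -0.06], [-0.439, -0.001, -0.898]]
ft_force: [-0.5, 0.0, -0.3]
opening: 0.0102
grasp_force: 30.0
tip pan [[50.8376055  -0.35047407 98.17465027]] [-8.00173035e-01  4.88055283e-04 -5.99705325e-01]
```

View pics/crop6.png

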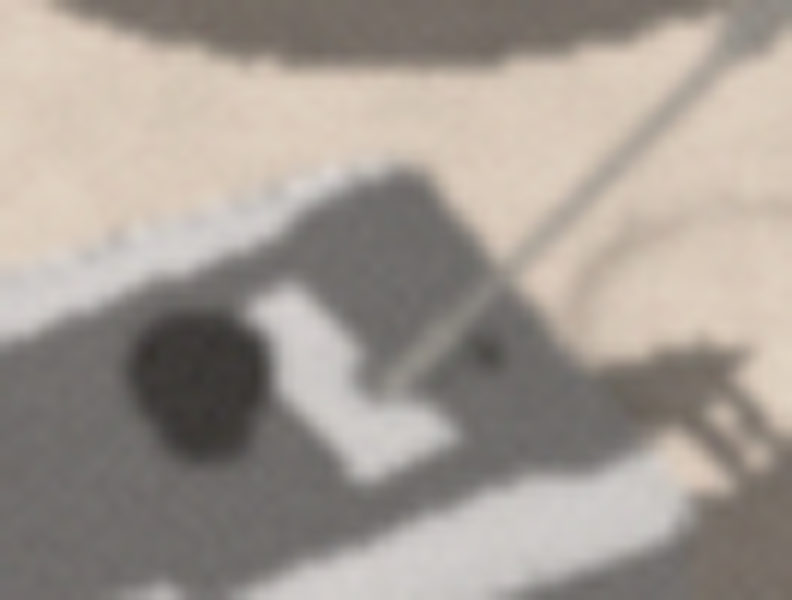

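There is no contact force. The stem enters the slot at (390,385), the slot lying between about (360,385) and (500,345). I continue.

```bash
python3 -m jog '[0,-0.8,0.11,-0.6,0,0,0, 0,-0.8,0.11,-0.6,0,0,0, 0,-0.8,0.11,-0.6,0,0,0, 0,0,0,0,0,0,0, 0,0,0,0,0,0,0, 0,0,0,0,0,0,0, 0,0,0,0,0,0,0, 0,0,0,0,0,0,0, 0,0,0,0,0,0,0, 0,0,0,0,0,0,0]'
```

```text
t: 12.5
tcp_pos: [0.6144, 0.0801, 0.1795]
tcp_rot: [[-0.89, 0.134, 0.435], [0.119, 0.991, -0.06], [-0.439, -0.001, -0.898]]
ft_force: [0.4, -0.0, 0.2]
opening: 0.0106
grasp_force: 30.0
```

```bash
python3 -m jog '[0,-0.8,0.11,-0.6,0,0,0, 0,-0.8,0.11,-0.6,0,0,0, 0,-0.8,0.11,-0.6,0,0,0, 0,-0.3,0.04,-0.2,0,0,0, 0,0,0,0,0,0,0, 0,0,0,0,0,0,0, 0,0,0,0,0,0,0, 0,0,0,0,0,0,0, 0,0,0,0,0,0,0, 0,0,0,0,0,0,0]'; python3 - <<'E'
from h import *
o=bot.get_obs(); R,P=np.array(o['tcp_rot']),np.array(o['tcp_pos']); D=cv2.Rodrigues(np.array([0,-.013,0.]))[0]
tip=P+R@D@tipT; print('tip pan',topan(tip)*1000, o['ft_force'],o['wrist_torque'])
for n in('scene','wrist'): grab(n)
a=np.load('/tmp/scene.npz')['p']; b=np.load('/tmp/wrist.npz')['p']
x=cv2.resize(a[150:200,265:315],(400,400),interpolation=cv2.INTER_CUBIC); y=cv2.resize(b[0:200,220:420],(400,400),interpolation=cv2.INTER_CUBIC)
cv2.imwrite('pics/crop7.png',np.hstack([x,y])[:,:,::-1])
E
```

```text
t: 13.5
tcp_pos: [0.5874, 0.0838, 0.1596]
tcp_rot: [[-0.89, 0.134, 0.435], [0.119, 0.991, -0.06], [-0.439, -0.001, -0.898]]
ft_force: [0.0, -0.8, -0.7]
opening: 0.0098
grasp_force: 30.0
tip pan [[-0.66378177 -0.48625812 60.17273325]] [ 0.00626361 -0.84080345 -0.71316754] [ 0.05667537  0.26103068 -0.00207181]
```

View pics/crop7.png

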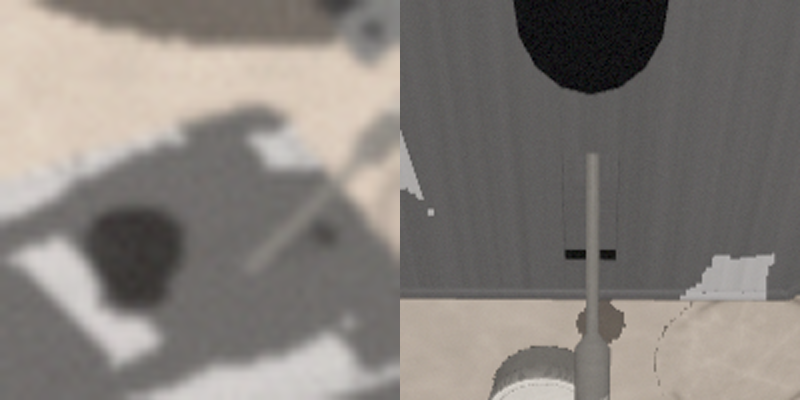

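The stem at column 592 is centred in the slot (columns 563–617) and clear of both its ends. The forces read at noise level, and the tip is computed at pan (−1, 0, 60) mm. Handing in.

```bash
python3 -c "
from cell import bot
print(bot.get_obs()['grasp_force'],bot.finish_job())"
```

```text
the job is handed in; nothing more can be done
30.00027671456337 None
```

I pressed the lid fully home and handed the job in, with the thermometer held still through the slot at 30 N and no result shown; by my measurements its tip is within about 1 mm of the pan's middle and 60 mm above the underside, clear of the pan and lid, and I saw no contact with the jar, tin or spoon.

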